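# Hang the stock-card holder in the side-opening hook

## Task

Lift the steel stock-card holder out of its slotted wooden stand and hang it on the post's side-opening hook: bring its eye in sideways over the nose of the arm, slide the hanging bar inwards along the arm, and press it gently down past the sprung roller to the bottom of the throat before letting go. The post is set to a new height each time, so feel for the arm, never load the hook with more than about 20 N, and leave everything else on the bench where it is.

Things in the scene. Friction and masses are not known exactly. Their poses are not given: they have to be found in the camera images.
- grip (a point): Centre of the dark grip block (32 wide, 10 thick, 32 high) at the top of the loose flat steel card holder, 120 mm above its bottom edge. Own x: width, y: thickness, z: up. Below the block: a window 20 mm high, the hanging bar, the eye (closed window 26 high, 22 wide, between 5 mm legs), the card plate 80 wide, 6 thick, 50 high. Weighs about 0.18 kg. Starts upright in the stand.
- bar (a point): Middle of the holder's hanging bar, a round bar of 8 mm diameter along the holder's x, axis 80 mm above its bottom edge and 40 mm below the grip block's centre. This bar goes into the hook's throat. Axes as for the grip block.
- stand: Fixed wooden stand, 110 x 60 x 28 mm, with a slot along its x, 10 mm wide and 22 mm deep, in which the holder stands, its bottom edge 6 mm above the bench. Origin: centre of the underside.
- post: Fixed telescopic steel post, base plate 130 x 130 x 12 mm, origin at the centre of its underside. Its stem carries a hook arm, 10 mm wide, that points level along the post's +y. The stem's height is set anew each time and NOT reported: the seated bar's axis, height h, lies 125 to 165 mm above the bench. The arm flexes down 1 mm per 6 N; the clamp does not slip.
- column (a point): Centre of the top of the post's fixed 30 mm square column, 90 mm up; axes as the post. Along +y from here: stem head to 11 mm, a web to 27, open throat 27 to 39, nose block 39 to 57 (end of arm). Heights: throat floor h-4, level top of nose block h+8, underside of arm h-10, top of stem head h+12 mm.
- throat_line (a point): Point 90 mm above the bench straight below the seated bar, 34 mm from the post's axis along its +y; only its x, y tell of the throat. A sprung roller, 8 mm diameter, hangs over the throat's inner side, axis 30 mm from the post's axis at h+7, 5 mm from the nose block. It yields up to 7 mm towards the post (2 N + 0.35 N/mm); the bar needs 3 to 8 N down to pass, then it springs back over the bar.
- jar: Bystander, to be left alone: an amber glass jar with a black lid, 84 mm wide, 100 mm tall. Origin: centre of its underside.
- can: Bystander, to be left alone: a steel can, 74 mm wide, 85 mm tall. Origin: centre of its underside.
- carton: Bystander, to be left alone: a cardboard carton, 90 x 130 x 75 mm. Origin: centre of its underside.
- tub: Bystander, to be left alone: a white open tub, 100 mm wide, 95 mm tall. Origin: centre of its underside.
- stretch_box: Bystander, to be left alone: a flat blue box, 120 x 70 x 50 mm. Origin: centre of its underside.
- driver: Bystander, to be left alone: a screwdriver lying on the bench. Origin: centre of its underside.
- cup: Bystander, to be left alone: a clear plastic cup, 72 mm wide, 80 mm tall. Origin: centre of its underside.

How it is judged:
By the outcome, as a careful person would: the job done as asked, in the order asked, and still so for the second after the job is handed in, with the robot touching nothing.
It also fails if it takes over 51 s, if anything falls off the work surface, if the arm or the gripper's body presses on something with over 40 N, if the wrist force passes 120 N, or if a joint passes its speed limit or range.

## Robot

A 6-joint arm with a two-finger parallel gripper is mounted at the origin on the work surface. World frame = base frame: x ahead of the robot, y to its left, z up, the work surface at z = 0. Lengths are in m, angles in rad, forces in N, time in s.
With the tool pointing down it reaches from about 0.275 to 1 m from the base axis. Payload 8.4 kg.
Tool frame: the origin (TCP) lies at the very end of the fingers, on their centre line; the grasp point (between the pads) lies 19 mm behind it; y points along the fingers, z is the direction in which the jaws open and shut, and the axes are right-handed (so a half turn about y gives the same grasp; the last joint's range is limited). The gripper opens to 85 mm and grips with 20 to 120 N. Pads are 22 mm wide; open, the fingers measure 114 mm over their backs; the gripper's body (76 mm by 85 mm) begins 54 mm behind the grasp point. The pads swing forward as they close: fully open they stand 13 mm farther back than shut.
Start: joints at [-1.3, 0.353, 1.633, -0, 1.155, -0.002], TCP at [0.168, -0.602, 0.231] pointing down, gripper open.
Joint ranges: [-2.63, 2.63], [-0.92, 2.1], [0.06, 2.66], [-1.3, 4.44], [0, 2.69], [-3.02, 3.02]. Speed limits (rad/s): [2.22, 2.22, 2.79, 3.14, 3.14, 3.14].

## Interface

Orientations are given as a unit quaternion [x, y, z, w].
In Python, from bench import env gives the robot as it stands.
- The arm moves only by the tool play_rows, never from a script. Its argument "rows" is a list that holds one entry, the list of rows, each a list of 7 numbers: the shift along the tool's x, y, z normalised to -1 to 1, where 1 is 0.08 m, then the turn, a rotation vector about the tool's x, y, z normalised to -1 to 1, where 1 is pi rad, then the gripper command: -1 is shut, 1 is fully open, values between are in proportion. A call has 1 to 10 rows; each row is the pose to reach, as a shift and turn from the pose measured when the call began, along the tool's axes at that moment, turning the shorter way round; what a row does not reach only later rows make up. A row lasts 1/12 s, in which the tool goes at most 41.7 mm and 7.16 degrees, less where a joint would pass 70% of its speed; a pose out of reach is approached as far as the arm can. A call with a number of a shift or a turn outside -1 to 1 is refused whole. A call with a gripper value outside its range is refused whole. The fingers move at their own pace and stop on an object; "grip_force" is the grip in N (left out, the last holds). Time passes only in rows, so rows that repeat a pose let the fingers close. It gives the time, the measured TCP pose, the force and the opening at its end, in the units of the state.
- env.get_state(): the state, without advancing time (a new reading comes with each control period).
- env.get_image(name): name is "scene" or "top" or "wrist"; returns the picture (420x560x3 uint8, red, green, blue); there is no depth.
- env.camera_params(name): a dict with "fovy" (degrees; the focal length in pixels is half the picture's height over the tangent of half this angle, whatever the lens; pixels are square), "cx", "cy" (the principal point, pixels), "R" (3x3) and "t" (3): a world point X has camera coordinates R X + t. Camera axes: x right, y down, z forward; pixel columns grow to the right and rows downward; lengths in m; the calibration is good to about 2 mm. A picture is of the moment at which its call begins: read the wrist's pose just before it. camera_params takes no time and is no camera call; for the wrist camera it gives the pose at the moment of the call.
- env.finish_job(): hands the job in, once; it reports no verdict.
The state is a dict: "clock": time; "qpos": joint angles; "qd": joint speeds; "effort": joint torques, N m; "position": TCP position; "tcp_rot": TCP orientation; "force": force on the tool from outside, world axes, zero at the start; "torque": the same for the moment, N m; "grip_width": finger opening in m.
Only numpy, scipy, OpenCV 4.12 (cv2) and the standard library are available. Lean on these libraries where they do the work, as an engineer would, in place of code of your own. Each camera call takes 0.05 s, during which the arm holds its last target. There are 200 camera calls.

## Working session

There is one attempt and no reset: what is moved stays moved. The work goes in short steps, Python scripts to look and compute and a tool call to move; the robot and the scene stay as the last step left them, time stands still between calls to the robot, and variables do not carry over. Pictures are saved under pics/ and viewed, about 8 in all and at most 12, crops included, and the job is handed in when it is done.

Besides the shell and the picture viewer there is one more tool, called after "Request:" as a command line: name --argument value ..., lists and objects as JSON in quotes. play_rows: Moves the arm, as the interface text tells. Its arguments: {"type":"object","properties":{"rows":{"type":"array","items":{"type":"array","items":{"type":"array","items":{"type":"number"}}}},"grip_force":{"type":"number"}},"required":["rows"]}

```bash
ls; mkdir -p pics; python3 - <<'E'
from bench import env
import cv2,numpy as np
s=env.get_state();print(s)
for n in("scene","top"):
    p=env.camera_params(n);print(n,p)
    cv2.imwrite(f"pics/{n}0.png",cv2.cvtColor(env.get_image(n),cv2.COLOR_RGB2BGR))
E
```

```text
pics
{'clock': 0.0, 'qpos': array([-1.30040329e+00,  3.53613974e-01,  1.63414541e+00,  6.42501082e-07,
        1.15519074e+00, -2.36565707e-03]), 'qd': array([-0.0008108 ,  0.00031835,  0.00047898,  0.00016372,  0.00011347,
       -0.00138599]), 'effort': array([-1.91179097e-03, -6.05264497e+01, -3.42070842e+01, -5.97716394e-05,
        9.57599783e-03, -7.33553122e-06]), 'position': array([ 0.16826153, -0.60142857,  0.2305782 ]), 'tcp_rot': array([-0.09619991,  0.70101662, -0.7000653 ,  0.09607207]), 'force': array([ 0.48791621, -0.15401627, -0.16729634]), 'torque': array([ 0.02564238,  0.08253139, -0.02449332]), 'grip_width': 0.08552993766023335}
scene {'fovy': 49.50477218574699, 'cx': 281.23689541716845, 'cy': 206.60708708144207, 'R': array([[ 0.28487477,  0.95846828,  0.01359868],
       [ 0.64894074, -0.18239743, -0.73865221],
       [-0.70549435,  0.21924811, -0.67394954]]), 't': array([-0.16782268, -0.29878479,  1.62159854])}
top {'fovy': 54.81813602430567, 'cx': 281.4577169722767, 'cy': 213.05345195397777, 'R': array([[ 0.00554752, -0.99998347,  0.00151012],
       [-0.99805823, -0.00563052, -0.06203275],
       [ 0.06204023, -0.00116306, -0.99807297]]), 't': array([-0.01254034,  0.56879217,  1.18745713])}
```

View pics/scene0.png

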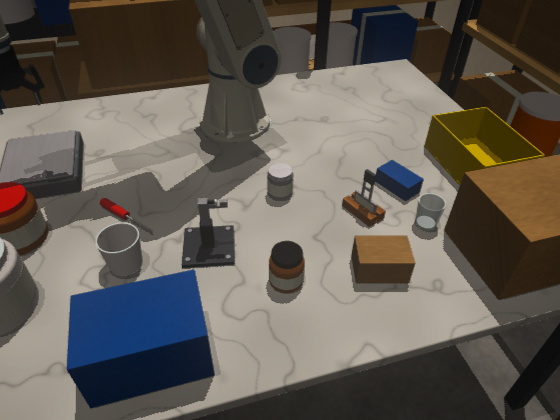

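View pics/top0.png

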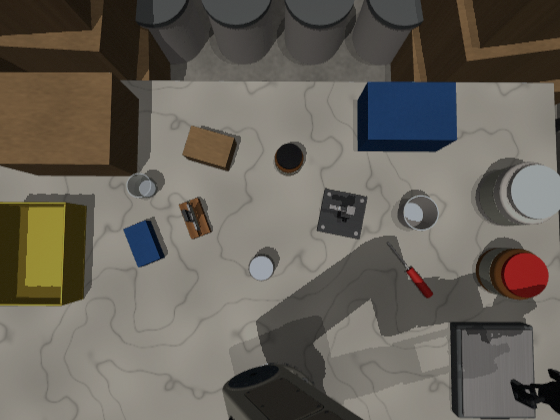

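The scene view shows the post at about (208,245) and the stand with the holder at (364,205). In the top view the post is at (343,213) and the stand at (195,217). I'll zoom in on both in one montage.

```bash
cat > h.py <<'E'
import cv2,numpy as np
from bench import env
from scipy.spatial.transform import Rotation as Rn
H,W=420,560
class Cam:
    def __init__(s,p):
        s.R=np.array(p['R']);s.t=np.array(p['t']);s.f=H/2/np.tan(np.radians(p['fovy'])/2);s.c=np.array([p['cx'],p['cy']])
        s.o=-s.R.T@s.t
    def ray(s,u): return s.R.T@np.r_[(np.array(u,float)-s.c)/s.f,1]
    def plane(s,u,z):
        d=s.ray(u);return s.o+d*(z-s.o[2])/d[2]
    def proj(s,X):
        c=s.R@np.array(X,float)+s.t;return c[:2]/c[2]*s.f+s.c
def cam(n): return Cam(env.camera_params(n))
def tri(obs):
    A=0;b=0
    for c,u in obs:
        d=c.ray(u);d/=np.linalg.norm(d);P=np.eye(3)-np.outer(d,d);A=A+P;b=b+P@c.o
    return np.linalg.solve(A,b)
def crop(img,x,y,w,h,k): return cv2.resize(img[y:y+h,x:x+w],None,fx=k,fy=k,interpolation=cv2.INTER_CUBIC)
E
python3 - <<'E'
import cv2,numpy as np
from h import crop
t=cv2.imread('pics/top0.png');s=cv2.imread('pics/scene0.png')
a=[crop(t,165,180,65,65,6)[:300,:],]
m=np.vstack([np.hstack([crop(t,162,192,66,50,6),crop(t,310,185,66,50,6)]),np.hstack([crop(s,335,168,66,50,6),crop(s,175,190,66,50,6)])])
m=cv2.convertScaleAbs(m,alpha=1.6)
print(m.shape);cv2.imwrite('pics/m0.png',m)
E
```

```text
(600, 792, 3)
```

View pics/m0.png

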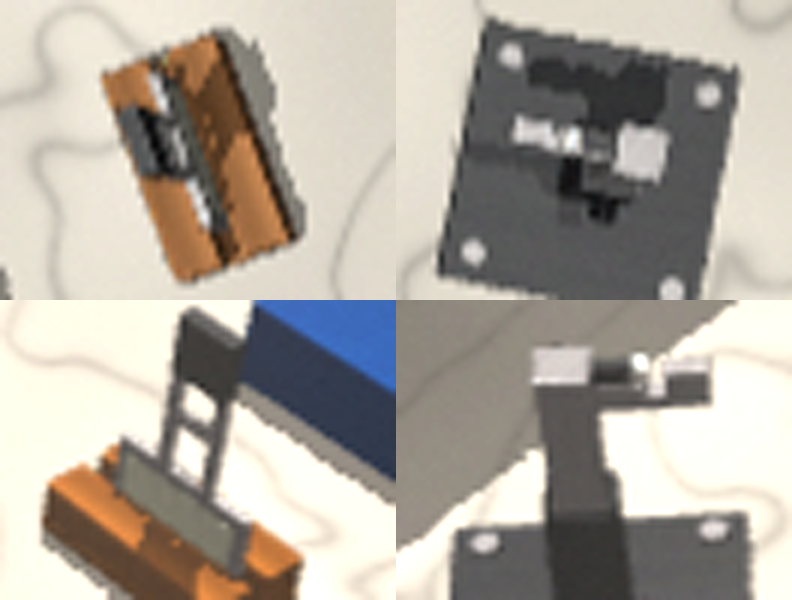

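```bash
python3 - <<'E'
from h import *
T=cam('top');S=cam('scene')
tp=lambda x,y:(310+(x-396)/6-.4,185+y/6-.4); ts=lambda x,y:(162+x/6-.4,192+y/6-.4)
ss=lambda x,y:(335+x/6-.4,168+(y-300)/6-.4); sp=lambda x,y:(175+(x-396)/6-.4,190+(y-300)/6-.4)
c=[T.plane(tp(*q),.012) for q in[(488,20),(740,72),(437,272)]]
print('post',c,(c[1]+c[2])/2,np.linalg.norm(c[1]-c[0]),np.linalg.norm(c[2]-c[0]))
d=c[0]-c[1];e=c[0]-c[2];print('yaw of +y',np.degrees(np.arctan2(d[1],d[0])),np.degrees(np.arctan2(e[1],e[0]))+90)
print('nose',tri([(T,tp(515,130)),(S,sp(712,367))]))
print('head',tri([(T,tp(642,152)),(S,sp(562,366))]))
k=[T.plane(ts(*q),.028) for q in[(103,75),(222,30),(300,240),(187,283)]];print('stand',np.round(k,4),np.mean(k,0))
for a,b in((0,1),(1,2),(2,3),(3,0)):
    v=k[b]-k[a];print(np.linalg.norm(v),np.degrees(np.arctan2(v[1],v[0])))
b=[S.plane(ss(*q),.0) for q in[(45,510)]]
g=[S.plane(ss(*q),.142) for q in[(187,310),(243,347)]];print('grip top scene',g,np.mean(g,0))
g=[T.plane(ts(*q),.142) for q in[(120,112),(140,175),(145,105),(165,165)]];print('grip top top',g,np.mean(g,0))
# bystanders tops
for n,u,z in(('can',(262,267),.085),('jar',(290,157),.1),('stretch',(146,243),.05),('carton',(211,148),.075),('cup',(144,185),.08)):print(n,T.plane(u,z))
E
```

```text
post [array([ 0.64549427, -0.13945277,  0.012     ]), array([ 0.6200794 , -0.26537345,  0.012     ]), array([ 0.51935371, -0.11395759,  0.012     ])] [ 0.56971656 -0.18966552  0.012     ] 0.128459851234756 0.12869127307936176
yaw of +y 78.58915623041693 78.57347349055219
nose [ 0.57919923 -0.13411835  0.1562793 ]
head [ 0.56917809 -0.19012291  0.1616192 ]
stand [[0.593  0.2941 0.028 ]
 [0.6156 0.2359 0.028 ]
 [0.5124 0.1958 0.028 ]
 [0.4911 0.2508 0.028 ]] [0.55300593 0.24413953 0.028     ]
0.0623767370114203 -68.77760325175292
0.11069307064699906 -158.7566154640285
0.058966650797535394 111.21768912124489
0.11074199089334362 23.00797750574609
grip top scene [array([0.53941419, 0.2449237 , 0.142     ]), array([0.56993172, 0.25744944, 0.142     ])] [0.55467295 0.25118657 0.142     ]
grip top top [array([0.56707214, 0.25727952, 0.142     ]), array([0.53908625, 0.2478184 , 0.142     ]), array([0.57025567, 0.24622858, 0.142     ]), array([0.54359277, 0.23680953, 0.142     ])] [0.55500171 0.24703401 0.142     ]
can [0.41378181 0.04409258 0.085     ]
jar [ 0.72091045 -0.03227703  0.1       ]
stretch [0.47819733 0.38046394 0.05      ]
carton [0.75067753 0.19337533 0.075     ]
cup [0.64239143 0.38047685 0.08      ]
```

Both views agree: the post is at about (0.570,-0.190) with its arm at yaw 78.6°, and h is about 0.149. The holder is at (0.5545,0.248), yaw 22.3°. Next I'll work out the moves.

```bash
cat >> h.py <<'E'
def go(p,a,verbose=True):
    """row (shift/turn units) from now to TCP position p with jaw axis at world yaw a (deg), tool down"""
    s=env.get_state();R0=Rn.from_quat(s['tcp_rot'])
    best=None
    for k in(0,180):
        z=np.array([np.cos(np.radians(a+k)),np.sin(np.radians(a+k)),0]);y=np.array([0,0,-1.]);x=np.cross(y,z)
        rv=(R0.inv()*Rn.from_matrix(np.c_[x,y,z])).as_rotvec()
        if best is None or np.linalg.norm(rv)<np.linalg.norm(best): best=rv
    d=R0.inv().apply(np.array(p)-s['position'])
    print('t',round(s['clock'],2),'pos',np.round(s['position'],4),'F',np.round(s['force'],1),'w',round(s['grip_width'],4))
    print('shift',np.round(d/.08,3),'turn',np.round(best/np.pi,4),'axes x',np.round(R0.as_matrix()[:,0],3),'z',np.round(R0.as_matrix()[:,2],3))
E
python3 - <<'E'
from h import *
go([.5545,.2475,.2],112.3)
E
```

```text
t 0.1 pos [ 0.1683 -0.6015  0.2306] F [0.2 0.2 0.2] w 0.0857
shift [-7.509  0.395 -8.919] turn [ 0.0004 -0.0371 -0.    ] axes x [-0.963 -0.269 -0.   ] z [ 0.269 -0.963 -0.001]
```

Request:
play_rows --rows '[[[-0.42, 0, -0.5, 0, -0.037, 0, 1], [-0.83, 0, -0.99, 0, -0.037, 0, 1], [-0.83, 0, -0.99, 0, -0.037, 0, 1]]]'

```text
clock: 0.35
position: [0.2113, -0.5035, 0.2297]
tcp_rot: [-0.137, 0.695, -0.692, 0.137]
force: [-0.1, -0.1, 0.1]
grip_width: 0.0858
```

Request:
play_rows --rows '[[[-0.42, 0, -0.49, 0, 0, 0, 1], [-0.73, 0, -1, 0, 0, 0, 1], [-0.73, 0, -1, 0, 0, 0, 1]]]'

```text
clock: 0.6
position: [0.2349, -0.4029, 0.2294]
tcp_rot: [-0.137, 0.697, -0.691, 0.137]
force: [0.1, 0.1, -0.8]
grip_width: 0.0857
```

Request:
play_rows --rows '[[[-0.42, 0, -0.49, 0, 0, 0, 1], [-0.73, 0, -1, 0, 0, 0, 1], [-0.73, 0, -1, 0, 0, 0, 1]]]'

```text
clock: 0.85
position: [0.2579, -0.3027, 0.2294]
tcp_rot: [-0.137, 0.697, -0.69, 0.137]
force: [0.1, -0.1, 0.2]
grip_width: 0.0857
```

```bash
python3 -c "
from h import *
go([.5545,.2475,.2],112.3);print(env.get_state()['qpos'])"
```

```text
t 0.85 pos [ 0.2579 -0.3027  0.2294] F [ 0.1 -0.1  0.2] w 0.0857
shift [-6.045  0.43  -4.945] turn [ 0.0034  0.0004 -0.0005] axes x [-0.925 -0.38  -0.001] z [ 0.38  -0.925 -0.011]
[-0.87292886 -0.00623194  2.08111048  0.0052938   1.07649309  0.3050072 ]
```

Request:
play_rows --rows '[[[-0.5, 0, -0.41, 0, 0, 0, 1], [-1, 0, -0.82, 0.003, 0, 0, 1], [-1, 0, -0.82, 0.003, 0, 0, 1]]]'

```text
clock: 1.1
position: [0.3071, -0.2087, 0.2301]
tcp_rot: [-0.136, 0.694, -0.693, 0.138]
force: [-0.0, -0.3, -0.2]
grip_width: 0.0852
```

Request:
play_rows --rows '[[[-0.5, 0, -0.41, 0, 0, 0, 1], [-1, 0, -0.82, 0, 0, 0, 1], [-1, 0, -0.82, 0, 0, 0, 1]]]'

```text
clock: 1.35
position: [0.357, -0.1147, 0.2305]
tcp_rot: [-0.136, 0.695, -0.693, 0.138]
force: [0.3, -0.3, -0.3]
grip_width: 0.0855
```

Request:
play_rows --rows '[[[-0.5, 0, -0.41, 0, 0, 0, 1], [-1, 0, -0.82, 0, 0, 0, 1], [-1, 0, -0.82, 0, 0, 0, 1]]]'

```text
clock: 1.6
position: [0.4073, -0.0205, 0.2311]
tcp_rot: [-0.136, 0.695, -0.692, 0.139]
force: [0.8, -1.6, -0.7]
grip_width: 0.0854
```

Request:
play_rows --rows '[[[-0.5, 0, -0.41, 0, 0, 0, 1], [-1, 0, -0.82, 0, 0, 0, 1], [-1, 0, -0.82, 0, 0, 0, 1]]]'

```text
clock: 1.85
position: [0.4577, 0.0739, 0.2316]
tcp_rot: [-0.136, 0.695, -0.692, 0.14]
force: [-0.5, -1.0, -0.5]
grip_width: 0.0851
```

Request:
play_rows --rows '[[[-0.5, 0, -0.41, 0, 0, 0, 1], [-1, 0, -0.82, 0, 0, 0, 1], [-1, 0, -0.82, 0, 0, 0, 1]]]'

```text
clock: 2.1
position: [0.508, 0.1686, 0.2322]
tcp_rot: [-0.136, 0.695, -0.692, 0.14]
force: [0.1, -0.2, 0.9]
grip_width: 0.0854
```

```bash
python3 -c "
from h import *
go([.5545,.2475,.2],112.3);print(env.get_state()['qpos'])"
```

```text
t 2.1 pos [0.508  0.1686 0.2322] F [ 0.1 -0.2  0.9] w 0.0854
shift [-0.912  0.411 -0.687] turn [ 0.0012  0.0013 -0.0022] axes x [-0.924 -0.383 -0.007] z [ 0.383 -0.924 -0.004]
[0.31488679 0.20921564 1.82876274 0.004814   1.09701961 1.49027206]
```

Request:
play_rows --rows '[[[-0.5, 0.2, -0.36, 0, 0, 0, 1], [-0.912, 0.41, -0.687, 0.001, 0.001, -0.002, 1], [-0.912, 0.41, -0.687, 0.001, 0.001, -0.002, 1], [-0.912, 0.41, -0.687, 0.001, 0.001, -0.002, 1]]]'

```text
clock: 2.43
position: [0.555, 0.2504, 0.1978]
tcp_rot: [-0.138, 0.694, -0.693, 0.137]
force: [-0.3, -1.0, 0.6]
grip_width: 0.0851
```

```bash
python3 -c "
from h import *
go([.5545,.2475,.107],112.3)
i=env.get_image('wrist');p=env.camera_params('wrist');print(p)
c=Cam(p);print(c.proj([.5545,.2475,.142]))
i=cv2.cvtColor(i,cv2.COLOR_RGB2BGR)
cv2.imwrite('pics/w1.png',i)"
```

```text
t 2.43 pos [0.555  0.2504 0.1978] F [-0.3 -1.   0.6] w 0.0851
shift [0.018 1.135 0.032] turn [0.0004 0.001  0.0004] axes x [-0.924 -0.382  0.001] z [ 0.382 -0.924 -0.001]
{'fovy': 64.77491445754669, 'cx': 280.36542990434066, 'cy': 213.80739994226485, 'R': array([[ 0.3820003 , -0.92416168, -0.0009827 ],
       [-0.8758314 , -0.36236205,  0.3187681 ],
       [-0.29494935, -0.12090883, -0.94783223]]), 't': array([0.01943796, 0.54338283, 0.54198387])}
[284.06053125 234.41389437]
```

View pics/w1.png

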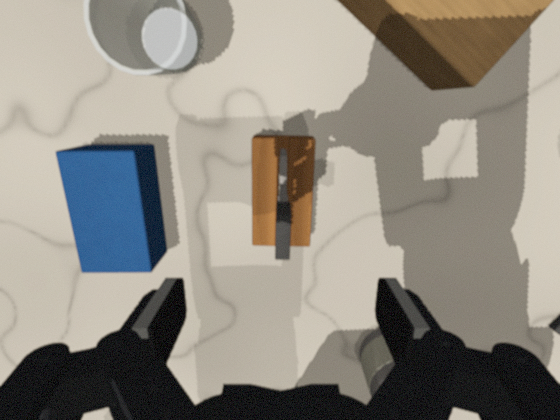

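The wrist view shows the grip block at about (283,231), against a predicted (284,234). The jaws are centred on it and aligned, so I'll descend and grip.

Request:
play_rows --rows '[[[0.018, 0.3, 0.032, 0, 0.001, 0, 1], [0.018, 0.6, 0.032, 0, 0.001, 0, 1], [0.018, 0.9, 0.032, 0, 0.001, 0, 1], [0.018, 0.9, 0.032, 0, 0.001, 0, 1]]]'

```text
clock: 2.82
position: [0.5504, 0.2434, 0.1226]
tcp_rot: [0.14, -0.693, 0.694, -0.133]
force: [-1.8, -0.3, 0.0]
grip_width: 0.0854
```

```bash
python3 -c "
from h import *
go([.5545,.2475,.110],112.3)"
```

```text
t 2.82 pos [0.5504 0.2434 0.1226] F [-1.8 -0.3  0. ] w 0.0854
shift [-0.068  0.157 -0.028] turn [ 0.0001 -0.0003  0.0029] axes x [-0.926 -0.379  0.009] z [ 0.379 -0.926 -0.   ]
```

Request:
play_rows --rows '[[[-0.068, 0.1, -0.028, 0, 0, 0.003, 1], [-0.068, 0.157, -0.028, 0, 0, 0.003, 1], [-0.068, 0.157, -0.028, 0, 0, 0.003, 1], [-0.068, 0.157, -0.028, 0, 0, 0.003, 1]]]'

```text
clock: 3.15
position: [0.555, 0.2475, 0.1109]
tcp_rot: [-0.136, 0.694, -0.694, 0.137]
force: [0.5, -0.1, -0.5]
grip_width: 0.0853
```

```bash
python3 -c "
from h import *
go([.5545,.2475,.110],112.3)"
```

```text
t 3.15 pos [0.555  0.2475 0.1109] F [ 0.5 -0.1 -0.5] w 0.0853
shift [ 0.006  0.011 -0.002] turn [ 0.0001 -0.0003 -0.0005] axes x [-0.926 -0.379 -0.001] z [ 0.379 -0.926 -0.   ]
```

Request:
play_rows --rows '[[[0, 0, 0, 0, 0, 0, -1], [0, 0, 0, 0, 0, 0, -1], [0, 0, 0, 0, 0, 0, -1], [0, 0, 0, 0, 0, 0, -1], [0, 0, 0, 0, 0, 0, -1], [0, 0, 0, 0, 0, 0, -1], [0, 0, 0, 0, 0, 0, -1], [0, 0, 0, 0, 0, 0, -1]]]' --grip_force 60

```text
clock: 3.82
position: [0.5551, 0.2477, 0.1111]
tcp_rot: [-0.136, 0.694, -0.694, 0.137]
force: [-0.1, 0.1, 1.3]
grip_width: 0.0094
```

Request:
play_rows --rows '[[[0, 0, 0, 0, 0, 0, -1], [0, 0, 0, 0, 0, 0, -1]]]'

```text
clock: 3.98
position: [0.5551, 0.2477, 0.1111]
tcp_rot: [-0.136, 0.694, -0.694, 0.137]
force: [-0.1, 0.9, 1.8]
grip_width: 0.0095
```

Request:
play_rows --rows '[[[0, -0.15, 0, 0, 0, 0, -1], [0, -0.3, 0, 0, 0, 0, -1], [0, -0.5, 0, 0, 0, 0, -1], [0, -0.75, 0, 0, 0, 0, -1], [0, -0.98, 0, 0, 0, 0, -1], [0, -0.98, 0, 0, 0, 0, -1]]]'

```text
clock: 4.48
position: [0.5572, 0.2486, 0.1945]
tcp_rot: [-0.133, 0.695, -0.693, 0.139]
force: [2.3, 1.5, -1.3]
grip_width: 0.0089
```

```bash
python3 -c "
from h import *
P=np.array([.5697,-.1897]);u=np.array([np.cos(np.radians(78.58)),np.sin(np.radians(78.58))]);
go([*(P+.10*u),.191],78.58)
i=cv2.cvtColor(env.get_image('scene'),cv2.COLOR_RGB2BGR)
cv2.imwrite('pics/s2.png',np.hstack([crop(i,310,110,110,120,4)[:, :400],crop(i,160,170,100,120,4)]))"
```

```text
t 4.48 pos [0.5572 0.2486 0.1945] F [ 2.3  1.5 -1.3] w 0.0089
shift [1.238 0.031 4.09 ] turn [ 0.001   0.187  -0.0026] axes x [-0.926 -0.379 -0.009] z [ 0.379 -0.926 -0.   ]
```

View pics/s2.png

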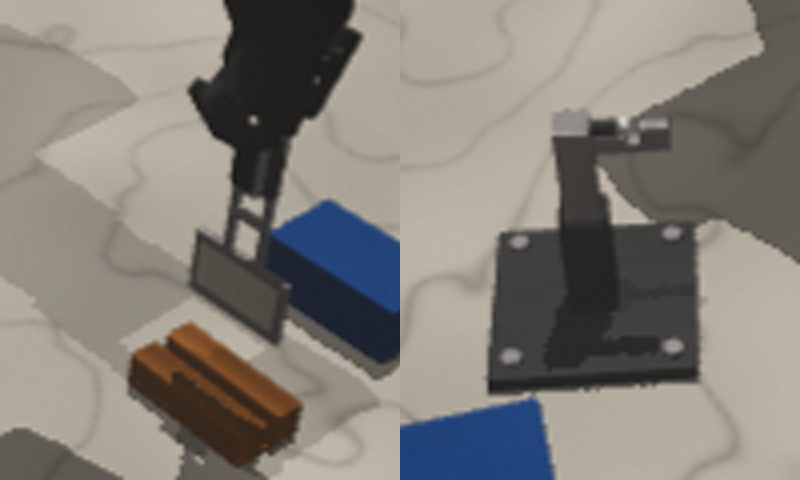

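The holder is clear of the stand and upright in the jaws. Now I'll carry it towards the post.

Request:
play_rows --rows '[[[0.1, 0, 0.35, 0, 0, 0, -1], [0.2, 0, 0.7, 0, 0, 0, -1], [0.31, 0.01, 1, 0, 0, -0.002, -1]]]'

```text
clock: 4.78
position: [0.5634, 0.1637, 0.1909]
tcp_rot: [-0.137, 0.694, -0.694, 0.137]
force: [0.3, -0.2, -1.7]
grip_width: 0.0091
```

Request:
play_rows --rows '[[[0.15, 0, 0.5, 0, 0, 0, -1], [0.31, 0, 1, 0, 0, 0, -1], [0.31, 0, 1, 0, 0, 0, -1]]]'

```text
clock: 5.03
position: [0.5702, 0.0743, 0.19]
tcp_rot: [0.137, -0.693, 0.695, -0.135]
force: [0.1, 0.8, -1.2]
grip_width: 0.0092
```

Request:
play_rows --rows '[[[0.15, 0, 0.5, 0, 0, 0, -1], [0.31, 0, 1, 0, 0, 0, -1], [0.31, 0, 1, 0, 0, 0, -1]]]'

```text
clock: 5.28
position: [0.5771, -0.0142, 0.1894]
tcp_rot: [0.136, -0.693, 0.696, -0.134]
force: [-0.4, 0.1, -1.2]
grip_width: 0.0092
```

```bash
python3 -c "
from h import *
P=np.array([.5697,-.1897]);u=np.array([np.cos(np.radians(78.58)),np.sin(np.radians(78.58))]);
go([*(P+.10*u),.191],78.58)"
```

```text
t 5.28 pos [ 0.5771 -0.0142  0.1894] F [-0.4  0.1 -1.2] w 0.0092
shift [ 0.219 -0.016  0.957] turn [-0.0015  0.1859  0.001 ] axes x [-0.927 -0.375  0.004] z [ 0.375 -0.927  0.004]
```

Request:
play_rows --rows '[[[0.1, -0.01, 0.4, 0, 0.04, 0, -1], [0.219, -0.016, 0.7, 0, 0.08, 0, -1], [0.219, -0.016, 0.9, 0, 0.12, 0, -1], [0.219, -0.016, 0.957, -0.001, 0.16, 0.001, -1], [0.219, -0.016, 0.957, -0.001, 0.186, 0.001, -1], [0.219, -0.016, 0.957, -0.001, 0.186, 0.001, -1], [0.219, -0.016, 0.957, -0.001, 0.186, 0.001, -1]]]'

```text
clock: 5.87
position: [0.589, -0.0915, 0.1903]
tcp_rot: [-0.069, -0.703, 0.704, 0.07]
force: [-0.2, 0.2, -2.2]
grip_width: 0.0092
```

```bash
python3 -c "
from h import *
P=np.array([.5697,-.1897]);u=np.array([np.cos(np.radians(78.58)),np.sin(np.radians(78.58))]);
go([*(P+.10*u),.191],78.58)
for n in('scene','top'):
  i=cv2.cvtColor(env.get_image(n),cv2.COLOR_RGB2BGR);cv2.imwrite(f'pics/{n}3.png',i)
a=cv2.imread('pics/scene3.png');b=cv2.imread('pics/top3.png')
cv2.imwrite('pics/m3.png',np.hstack([crop(a,175,140,80,100,5),crop(b,300,180,80,100,5)]))"
```

```text
t 5.87 pos [ 0.589  -0.0915  0.1903] F [-0.2  0.2 -2.2] w 0.0092
shift [-0.007 -0.009  0.001] turn [-0.0005  0.0007  0.0003] axes x [-0.981  0.196  0.001] z [-0.196 -0.981  0.001]
```

View pics/m3.png

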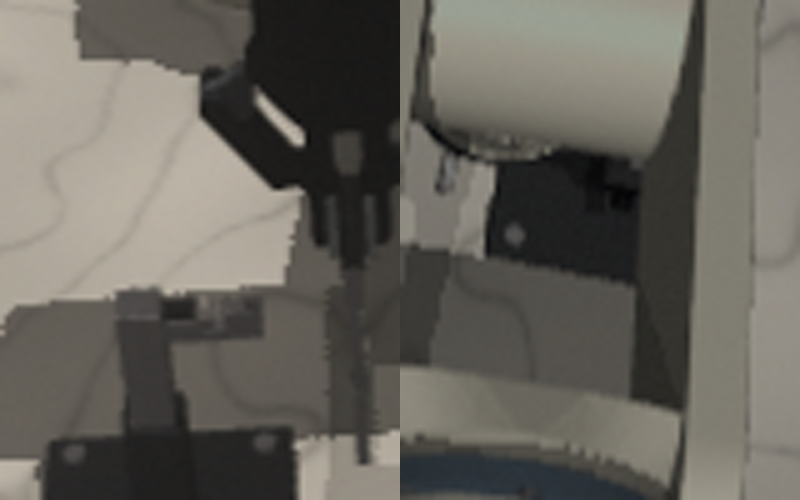

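The holder is edge-on and parallel to the arm's end face, at the right height. I'll slide it over the nose in small steps.

Request:
play_rows --rows '[[[-0.004, -0.009, 0.13, 0, 0, 0, -1], [-0.007, -0.009, 0.26, 0, 0, 0, -1], [-0.007, -0.009, 0.39, 0, 0, 0, -1], [-0.007, -0.009, 0.39, 0, 0, 0, -1]]]'

```text
clock: 6.3
position: [0.5832, -0.1241, 0.1915]
tcp_rot: [-0.069, -0.703, 0.704, 0.07]
force: [0.1, -0.6, -1.5]
grip_width: 0.0092
```

Request:
play_rows --rows '[[[0, 0, 0.03, 0, 0, 0, -1], [0, 0, 0.06, 0, 0, 0, -1], [0, 0, 0.09, 0, 0, 0, -1], [0, 0, 0.12, 0, 0, 0, -1], [0, 0, 0.12, 0, 0, 0, -1]]]'

```text
clock: 6.72
position: [0.5813, -0.1338, 0.1915]
tcp_rot: [-0.069, -0.703, 0.705, 0.07]
force: [-0.1, 0.1, -1.4]
grip_width: 0.0093
```

```bash
python3 -c "
from h import *
P=np.array([.5697,-.1897]);u=np.array([np.cos(np.radians(78.58)),np.sin(np.radians(78.58))]);
go([*(P+.048*u),.191],78.58);print((env.get_state()['position'][:2]-P)@u)"
```

```text
t 6.72 pos [ 0.5813 -0.1338  0.1915] F [-0.1  0.1 -1.4] w 0.0093
shift [0.004 0.006 0.113] turn [-0.0008  0.0007  0.0001] axes x [-0.981  0.196  0.   ] z [-0.196 -0.981  0.002]
0.057074350767850765
```

Request:
play_rows --rows '[[[0, 0, 0.03, 0, 0, 0, -1], [0.004, 0, 0.06, 0, 0, 0, -1], [0.004, 0, 0.09, 0, 0, 0, -1], [0.004, 0, 0.113, 0, 0, 0, -1], [0.004, 0, 0.113, 0, 0, 0, -1]]]'

```text
clock: 7.13
position: [0.5791, -0.143, 0.1915]
tcp_rot: [-0.069, -0.703, 0.705, 0.07]
force: [-0.2, 0.1, -1.3]
grip_width: 0.0091
```

Request:
play_rows --rows '[[[0, 0.015, 0, 0, 0, 0, -1], [0, 0.015, 0, 0, 0, 0, -1], [0, 0.015, 0, 0, 0, 0, -1]]]'

```text
clock: 7.38
position: [0.5791, -0.1429, 0.1902]
tcp_rot: [-0.069, -0.703, 0.705, 0.07]
force: [-0.5, 0.9, -1.9]
grip_width: 0.0094
```

```bash
python3 -c "
from h import *
P=np.array([.5697,-.1897]);u=np.array([np.cos(np.radians(78.58)),np.sin(np.radians(78.58))]);
go([*(P+.048*u),.191],78.58);print((env.get_state()['position'][:2]-P)@u)
a=cv2.cvtColor(env.get_image('scene'),cv2.COLOR_RGB2BGR)
cv2.imwrite('pics/s4.png',cv2.convertScaleAbs(crop(a,180,165,70,80,7),alpha=1.7))"
```

```text
t 7.38 pos [ 0.5791 -0.1429  0.1902] F [-0.5  0.9 -1.9] w 0.0094
shift [-0.001 -0.01  -0.003] turn [-0.0008  0.0007  0.0002] axes x [-0.981  0.196  0.001] z [-0.196 -0.981  0.003]
0.047724925527176464
```

View pics/s4.png

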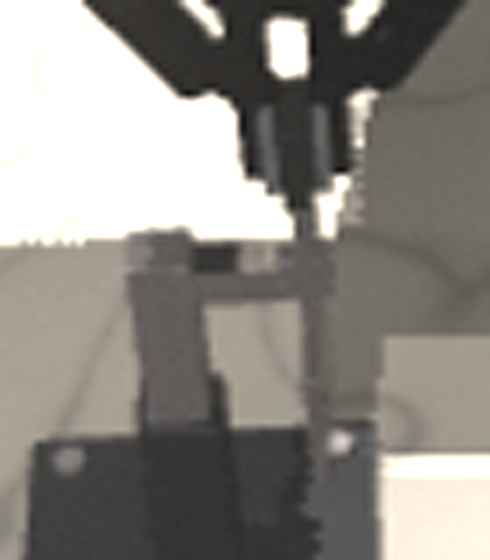

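The holder now surrounds the nose, at column (315) against the nose at 262–330, with no contact force. I'll lower it to feel for the arm.

Request:
play_rows --rows '[[[0, 0.012, 0, 0, 0, 0, -1], [0, 0.012, 0, 0, 0, 0, -1], [0, 0.012, 0, 0, 0, 0, -1]]]'

```text
clock: 7.68
position: [0.5791, -0.1428, 0.1892]
tcp_rot: [-0.069, -0.703, 0.705, 0.07]
force: [0.1, -0.4, -1.8]
grip_width: 0.0094
```

Request:
play_rows --rows '[[[0, 0.012, 0, 0, 0, 0, -1], [0, 0.012, 0, 0, 0, 0, -1], [0, 0.012, 0, 0, 0, 0, -1]]]'

```text
clock: 7.93
position: [0.579, -0.1428, 0.1881]
tcp_rot: [-0.069, -0.703, 0.705, 0.07]
force: [0.1, 0.4, -2.6]
grip_width: 0.0091
```

Request:
play_rows --rows '[[[0, 0.01, 0, 0, 0, 0, -1], [0, 0.01, 0, 0, 0, 0, -1], [0, 0.01, 0, 0, 0, 0, -1]]]'

```text
clock: 8.18
position: [0.579, -0.1428, 0.1873]
tcp_rot: [-0.069, -0.703, 0.705, 0.07]
force: [0.5, -0.5, -1.0]
grip_width: 0.0091
```

Request:
play_rows --rows '[[[0, 0.01, 0, 0, 0, 0, -1], [0, 0.01, 0, 0, 0, 0, -1], [0, 0.01, 0, 0, 0, 0, -1]]]'

```text
clock: 8.43
position: [0.5789, -0.1428, 0.1864]
tcp_rot: [-0.069, -0.703, 0.705, 0.07]
force: [-0.2, -0.3, -1.5]
grip_width: 0.0091
```

Request:
play_rows --rows '[[[0, 0.01, 0, 0, 0, 0, -1], [0, 0.01, 0, 0, 0, 0, -1], [0, 0.01, 0, 0, 0, 0, -1]]]'

```text
clock: 8.68
position: [0.579, -0.1428, 0.1858]
tcp_rot: [-0.069, -0.703, 0.705, 0.07]
force: [-1.3, 1.3, 0.6]
grip_width: 0.0091
```

```bash
python3 -c "
from h import *
print(env.get_state()['force'],env.get_state()['position'])"
```

```text
[-1.30988075  1.30308671  0.56273677] [ 0.57904724 -0.14278853  0.1857988 ]
```

Request:
play_rows --rows '[[[0, 0.008, 0, 0, 0, 0, -1], [0, 0.008, 0, 0, 0, 0, -1], [0, 0.008, 0, 0, 0, 0, -1]]]'

```text
clock: 8.93
position: [0.5791, -0.1428, 0.1854]
tcp_rot: [-0.069, -0.703, 0.705, 0.07]
force: [-0.9, 0.4, 2.6]
grip_width: 0.0092
```

```bash
python3 -c "
from h import *
P=np.array([.5697,-.1897]);u=np.array([np.cos(np.radians(78.58)),np.sin(np.radians(78.58))]);
go([*(P+.0345*u),.191],78.58);print((env.get_state()['position'][:2]-P)@u)"
```

```text
t 8.93 pos [ 0.5791 -0.1428  0.1854] F [-0.9  0.4  2.6] w 0.0092
shift [-0.    -0.07   0.167] turn [-0.0008  0.0007  0.0001] axes x [-0.981  0.196  0.   ] z [-0.196 -0.981  0.002]
0.047818977867595376
```

Contact is confirmed at TCP z≈0.186, which puts the bar at h+12 and gives h≈0.149. I'll raise it slightly and slide inwards to the throat.

Request:
play_rows --rows '[[[0, -0.045, 0, 0, 0, 0, -1], [0, -0.045, 0, 0, 0, 0, -1], [0, -0.045, 0.04, 0, 0, 0, -1], [0, -0.045, 0.08, 0, 0, 0, -1], [0, -0.045, 0.12, 0, 0, 0, -1], [0, -0.045, 0.15, 0, 0, 0, -1], [0, -0.045, 0.172, 0, 0, 0, -1], [0, -0.045, 0.172, 0, 0, 0, -1]]]'

```text
clock: 9.6
position: [0.5763, -0.1568, 0.1889]
tcp_rot: [-0.069, -0.703, 0.705, 0.07]
force: [-0.3, 0.6, -0.7]
grip_width: 0.0092
```

```bash
python3 -c "
from h import *
P=np.array([.5697,-.1897]);u=np.array([np.cos(np.radians(78.58)),np.sin(np.radians(78.58))]);
go([*(P+.034*u),.1861],78.58);print((env.get_state()['position'][:2]-P)@u)"
```

```text
t 9.6 pos [ 0.5763 -0.1568  0.1889] F [-0.3  0.6 -0.7] w 0.0092
shift [-0.001  0.035 -0.005] turn [-0.0008  0.0006  0.0002] axes x [-0.981  0.196  0.001] z [-0.196 -0.981  0.003]
0.033579322579748515
```

Request:
play_rows --rows '[[[0, 0.012, -0.005, 0, 0, 0, -1], [0, 0.025, -0.005, 0, 0, 0, -1], [0, 0.035, -0.005, 0, 0, 0, -1], [0, 0.035, -0.005, 0, 0, 0, -1]]]'

```text
clock: 9.93
position: [0.5765, -0.156, 0.186]
tcp_rot: [-0.069, -0.703, 0.704, 0.07]
force: [0.5, 1.4, 0.1]
grip_width: 0.0095
```

Request:
play_rows --rows '[[[0, 0.01, 0, 0, 0, 0, -1], [0, 0.02, 0, 0, 0, 0, -1], [0, 0.02, 0, 0, 0, 0, -1]]]'

```text
clock: 10.18
position: [0.5765, -0.1558, 0.1844]
tcp_rot: [-0.069, -0.703, 0.704, 0.07]
force: [0.3, 0.7, 0.6]
grip_width: 0.0092
```

```bash
python3 -c "
from h import *
P=np.array([.5697,-.1897]);u=np.array([np.cos(np.radians(78.58)),np.sin(np.radians(78.58))]);
go([*(P+.034*u),.1741],78.58);s=env.get_state();print((s['position'][:2]-P)@u,s['force'][:2]@u)"
```

```text
t 10.18 pos [ 0.5765 -0.1558  0.1844] F [0.3 0.7 0.6] w 0.0092
shift [-0.001  0.129  0.007] turn [-0.0006  0.0006  0.0002] axes x [-0.981  0.196  0.001] z [-0.196 -0.981  0.002]
0.03459148140869872 0.7279306001450188
```

Request:
play_rows --rows '[[[0, 0.01, 0.007, 0, 0, 0, -1], [0, 0.02, 0.007, 0, 0, 0, -1], [0, 0.02, 0.007, 0, 0, 0, -1]]]'

```text
clock: 10.43
position: [0.5764, -0.1565, 0.1828]
tcp_rot: [-0.069, -0.703, 0.704, 0.07]
force: [-1.1, 1.2, 2.3]
grip_width: 0.009
```

Request:
play_rows --rows '[[[0, 0.01, 0, 0, 0, 0, -1], [0, 0.02, 0, 0, 0, 0, -1], [0, 0.02, 0, 0, 0, 0, -1]]]'

```text
clock: 10.68
position: [0.5763, -0.1568, 0.181]
tcp_rot: [-0.069, -0.703, 0.705, 0.07]
force: [-0.4, -0.0, 0.7]
grip_width: 0.0094
```

```bash
python3 -c "
from h import *
P=np.array([.5697,-.1897]);u=np.array([np.cos(np.radians(78.58)),np.sin(np.radians(78.58))]);
go([*(P+.034*u),.1741],78.58);s=env.get_state();print((s['position'][:2]-P)@u,s['force'][:2]@u)"
```

```text
t 10.68 pos [ 0.5763 -0.1568  0.181 ] F [-0.4 -0.   0.7] w 0.0094
shift [-0.     0.086 -0.006] turn [-0.0008  0.0006  0.0001] axes x [-0.981  0.196  0.   ] z [-0.196 -0.981  0.003]
0.03355019651143008 -0.11419923431648522
```

Request:
play_rows --rows '[[[0, 0.015, -0.003, 0, 0, 0, -1], [0, 0.03, -0.003, 0, 0, 0, -1], [0, 0.03, -0.003, 0, 0, 0, -1]]]'

```text
clock: 10.93
position: [0.5763, -0.1568, 0.1782]
tcp_rot: [-0.069, -0.703, 0.705, 0.07]
force: [-0.0, -1.1, -0.1]
grip_width: 0.0089
```

Request:
play_rows --rows '[[[0, 0.015, 0, 0, 0, 0, -1], [0, 0.03, 0, 0, 0, 0, -1], [0, 0.03, 0, 0, 0, 0, -1]]]'

```text
clock: 11.18
position: [0.5762, -0.1568, 0.1753]
tcp_rot: [-0.069, -0.703, 0.705, 0.07]
force: [0.3, -0.9, -2.1]
grip_width: 0.0093
```

Request:
play_rows --rows '[[[0, 0.01, 0, 0, 0, 0, -1], [0, 0.015, 0, 0, 0, 0, -1], [0, 0.015, 0, 0, 0, 0, -1]]]'

```text
clock: 11.43
position: [0.5761, -0.1568, 0.1741]
tcp_rot: [-0.069, -0.703, 0.705, 0.07]
force: [-0.3, -0.5, -0.5]
grip_width: 0.0092
```

```bash
python3 -c "
from h import *
P=np.array([.5697,-.1897]);u=np.array([np.cos(np.radians(78.58)),np.sin(np.radians(78.58))]);
go([*(P+.034*u),.1741],78.58);s=env.get_state();print((s['position'][:2]-P)@u,s['force'][:2]@u)"
```

```text
t 11.43 pos [ 0.5761 -0.1568  0.1741] F [-0.3 -0.5 -0.5] w 0.0092
shift [-0.003 -0.001 -0.006] turn [-0.001   0.0007  0.0003] axes x [-0.981  0.196  0.001] z [-0.196 -0.981  0.003]
0.03350848482472577 -0.5558763909171986
```

Next, small steps down until the throat floor is felt.

Request:
play_rows --rows '[[[0, 0.008, 0, 0, 0, 0, -1], [0, 0.008, 0, 0, 0, 0, -1], [0, 0.008, 0, 0, 0, 0, -1]]]'

```text
clock: 11.68
position: [0.5762, -0.1569, 0.1736]
tcp_rot: [-0.069, -0.703, 0.705, 0.07]
force: [0.2, -1.3, 1.9]
grip_width: 0.0088
```

Request:
play_rows --rows '[[[0, 0.008, 0, 0, 0, 0, -1], [0, 0.008, 0, 0, 0, 0, -1], [0, 0.008, 0, 0, 0, 0, -1]]]'

```text
clock: 11.93
position: [0.5762, -0.1569, 0.1732]
tcp_rot: [-0.069, -0.703, 0.705, 0.07]
force: [-2.8, -0.7, 3.0]
grip_width: 0.0091
```

```bash
python3 -c "
from h import *
P=np.array([.5697,-.1897]);u=np.array([np.cos(np.radians(78.58)),np.sin(np.radians(78.58))]);
go([*(P+.034*u),.1741],78.58);s=env.get_state();print((s['position'][:2]-P)@u,s['force'][:2]@u)"
```

```text
t 11.93 pos [ 0.5762 -0.1569  0.1732] F [-2.8 -0.7  3. ] w 0.0091
shift [-0.002 -0.011 -0.007] turn [-0.001   0.0007  0.0002] axes x [-0.981  0.196  0.001] z [-0.196 -0.981  0.003]
0.03347451152146037 -1.294397592684359
```

The floor is felt 12 mm below the nose-top contact, as expected. I'll take the load off and open.

Request:
play_rows --rows '[[[0, -0.008, 0, 0, 0, 0, -1], [0, -0.008, 0, 0, 0, 0, -1], [0, -0.008, 0, 0, 0, 0, -0.9], [0, -0.008, 0, 0, 0, 0, -0.6], [0, -0.008, 0, 0, 0, 0, -0.3], [0, -0.008, 0, 0, 0, 0, -0.3], [0, -0.008, 0, 0, 0, 0, -0.3]]]'

```text
clock: 12.52
position: [0.5762, -0.1568, 0.1738]
tcp_rot: [-0.069, -0.703, 0.705, 0.07]
force: [-0.1, -0.2, -0.2]
grip_width: 0.0302
```

```bash
python3 -c "
from h import *
go([.5762,-.1569,.24],78.58)
a=cv2.cvtColor(env.get_image('scene'),cv2.COLOR_RGB2BGR)
cv2.imwrite('pics/s5.png',cv2.convertScaleAbs(crop(a,180,150,70,95,6),alpha=1.7))"
```

```text
t 12.52 pos [ 0.5762 -0.1568  0.1738] F [-0.1 -0.2 -0.2] w 0.0302
shift [ 0.001 -0.828  0.004] turn [-0.0009  0.0007  0.0002] axes x [-0.981  0.196  0.001] z [-0.196 -0.981  0.003]
```

View pics/s5.png

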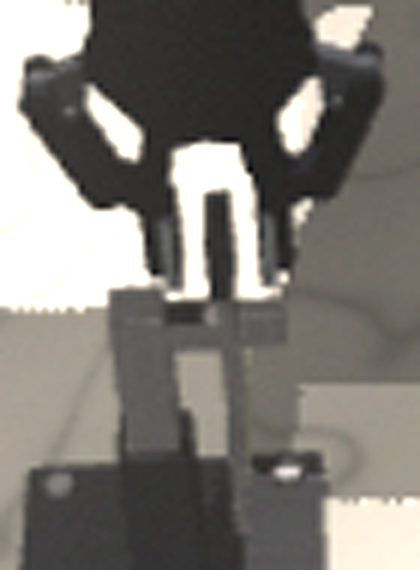

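The jaws are open and clear on both sides. The holder hangs upright in the throat, with the block at about (217,240). I'll retreat straight up.

Request:
play_rows --rows '[[[0, -0.1, 0, 0, 0, 0, -0.3], [0, -0.3, 0, 0, 0, 0, -0.3], [0, -0.6, 0, 0, 0, 0, -0.3], [0, -0.9, 0, 0, 0, 0, -0.3], [0, -0.9, 0, 0, 0, 0, -0.3]]]'

```text
clock: 12.98
position: [0.5788, -0.1572, 0.2513]
tcp_rot: [-0.072, -0.702, 0.705, 0.067]
force: [1.2, -0.8, 1.5]
grip_width: 0.0298
```

Request:
play_rows --rows '[[[0.3, -0.4, 0, 0, 0, 0, -0.3], [0.6, -0.8, 0, 0, 0, 0, -0.3], [0.9, -0.9, 0, 0, 0, 0, -0.3], [0.9, -0.9, 0, 0, 0, 0, -0.3], [0.9, -0.9, 0, 0, 0, 0, -0.3]]]'

```text
clock: 13.4
position: [0.5075, -0.1427, 0.3239]
tcp_rot: [-0.073, -0.702, 0.705, 0.067]
force: [0.9, 0.6, -0.0]
grip_width: 0.0299
```

```bash
python3 -c "
from h import *
go([.5762,-.1569,.24],78.58)
im={}
for n in('scene','top'): im[n]=cv2.cvtColor(env.get_image(n),cv2.COLOR_RGB2BGR);cv2.imwrite(f'pics/{n}6.png',im[n])
a,b=im['scene'],im['top']
cv2.imwrite('pics/m6.png',np.hstack([cv2.convertScaleAbs(crop(a,175,165,75,100,5),alpha=1.6),crop(b,300,180,80,100,5)]))
for n,u in(('scene',S) if 0 else ('scene',cam('scene')),('top',cam('top'))):print(n,u.proj([.5764,-.1564,.189+.016]),u.proj([.5764,-.1564,.149]))"
```

```text
t 13.4 pos [ 0.5075 -0.1427  0.3239] F [ 0.9  0.6 -0. ] w 0.0299
shift [-0.867  1.057  0.002] turn [-0.0011  0.0006 -0.0029] axes x [-0.981  0.196 -0.009] z [-0.196 -0.981  0.004]
scene [215.37872323 185.79633476] [217.35856392 203.96442057]
top [340.03551518 205.76932044] [336.95714412 207.45719776]
```

View pics/m6.png

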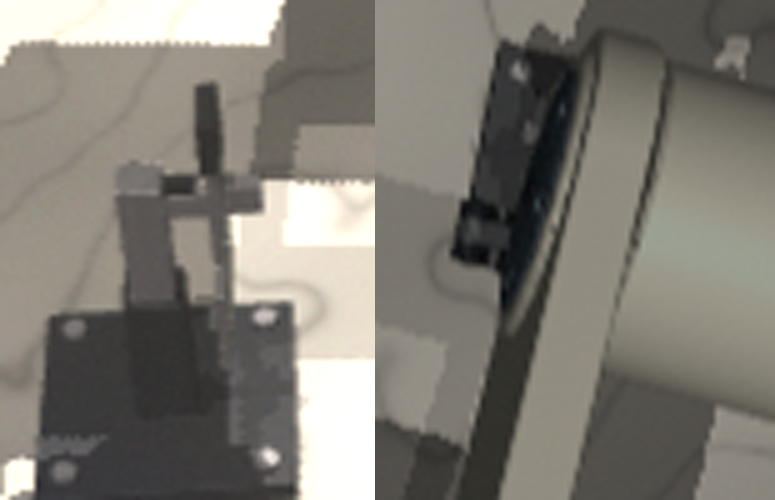

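View pics/scene6.png

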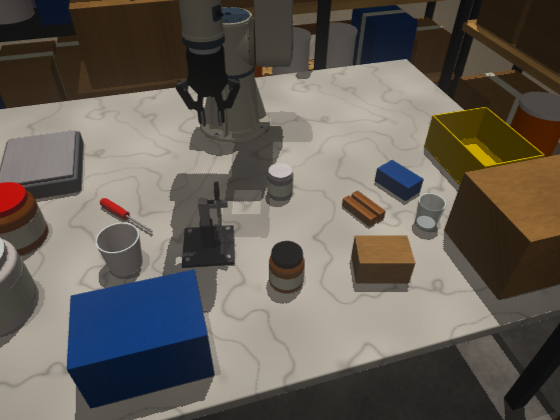

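```bash
python3 -c "
from bench import env
print(env.finish_job())"
```

```text
the job is handed in; nothing more can be done
None
```

The holder is hanging on the post's hook with its bar at the bottom of the throat. I handed the job in at about 13.5 s, well under the 51 s limit.

- **Lift:** I gripped the block across its thickness at 60 N and lifted the holder straight out of the stand.
- **Feeling for the arm:** I brought the eye in sideways over the nose and lowered until the bar touched the nose top. That gave h ≈ 0.149 m, which matched the camera estimate. Contact force there was about 4 N.
- **Seating:** I slid the bar inwards to about 33.5–34 mm from the post's axis and pressed it down past the roller. The force readings I took on the way down showed at most about 4 N. The throat floor was felt 12 mm below the nose-top contact, as the geometry predicts, at about 4–5 N. I then took the load off, opened the jaws and backed away.
- **Last checks:** The final scene picture shows the holder hanging upright in the throat, with its block top where a seated bar would put it. The stand is empty, and the other objects look unmoved. The gripper stood clear, more than 10 cm above the holder, with no force on it.
- **Not seen directly:** The final top view was blocked by the arm, so I never saw the roller spring back over the bar. I infer it from the seating depth and from the drop in force after the bar passed.

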